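Return the test weights to their case

TASK

Put the four knob-topped test weights back into the wooden case, each standing upright in the well of its size: the largest weight in the widest well, the smallest weight in the narrowest well, and the two equal middle weights in the two equal middle wells, one in each (either way round). The weight with a wire hook and the plain one with a hole through it belong to another set: leave them where they stand.

Things in the scene. Friction and masses are not known exactly. Their poses are not given: they have to be found in the camera images.
- weight_large: Test weight, the largest (brass, 0.5 kg): upright plain cylinder with a narrower neck and a round knob on top, 40 mm in diameter, 52 mm high in all; about the lower half of its height is the straight cylinder, above it narrows (slippery taper): grip the cylinder. Stands on the desk. Origin: centre of its underside; z up along its axis.
- weight_medium_a: Test weight, the first of two equal middle ones (pale metal, 0.2 kg): upright plain cylinder with a narrower neck and a round knob on top, 30 mm in diameter, 40 mm high in all; about the lower half of its height is the straight cylinder, above it narrows (slippery taper): grip the cylinder. Stands on the desk. Origin: centre of its underside; z up along its axis.
- weight_medium_b: Test weight, the second of two equal middle ones (pale metal, 0.2 kg): upright plain cylinder with a narrower neck and a round knob on top, 30 mm in diameter, 40 mm high in all; about the lower half of its height is the straight cylinder, above it narrows (slippery taper): grip the cylinder. Stands on the desk. Origin: centre of its underside; z up along its axis.
- weight_small: Test weight, the smallest (brass, 0.1 kg): upright plain cylinder with a narrower neck and a round knob on top, 24 mm in diameter, 32 mm high in all; about the lower half of its height is the straight cylinder, above it narrows (slippery taper): grip the cylinder. Stands on the desk. Origin: centre of its underside; z up along its axis.
- socket_large: Pale wooden block 71x71x12 mm with a round, dark-lined well 58 mm wide, 4 mm deep on top: the widest well, for the largest weight. Fixed; four such blocks lie in a row, 72 mm apart, any order, in a fixed dark wooden case (84x302 mm, rim level with the block tops, 16 mm above the desk). Origin: centre of the block's underside, 4 mm above the desk; z up, well floor at 8, block top at 12 mm; y along the row, x across.
- socket_medium_a: Pale wooden block 71x71x12 mm with a round, dark-lined well 46 mm wide, 4 mm deep on top: one of the two equal middle wells, for either middle weight. Fixed; four such blocks lie in a row, 72 mm apart, any order, in a fixed dark wooden case (84x302 mm, rim level with the block tops, 16 mm above the desk). Origin: centre of the block's underside, 4 mm above the desk; z up, well floor at 8, block top at 12 mm; y along the row, x across.
- socket_medium_b: Pale wooden block 71x71x12 mm with a round, dark-lined well 46 mm wide, 4 mm deep on top: the other of the two equal middle wells, for either middle weight. Fixed; four such blocks lie in a row, 72 mm apart, any order, in a fixed dark wooden case (84x302 mm, rim level with the block tops, 16 mm above the desk). Origin: centre of the block's underside, 4 mm above the desk; z up, well floor at 8, block top at 12 mm; y along the row, x across.
- socket_small: Pale wooden block 71x71x12 mm with a round, dark-lined well 38 mm wide, 4 mm deep on top: the narrowest well, for the smallest weight. Fixed; four such blocks lie in a row, 72 mm apart, any order, in a fixed dark wooden case (84x302 mm, rim level with the block tops, 16 mm above the desk). Origin: centre of the block's underside, 4 mm above the desk; z up, well floor at 8, block top at 12 mm; y along the row, x across.
- hook_weight: Look-alike to leave alone: brass cylinder 27 mm in diameter and 26 mm high with a thin wire hook on top (50 mm high in all), no knob. Loose, on the desk. Origin: centre of its underside; z up.
- holed_weight: Look-alike to leave alone: plain brass cylinder 38 mm in diameter and 30 mm high with a 12 mm hole straight down through it, no knob. Loose, on the desk. Origin: centre of its underside; z up.

How it is judged:
By the outcome, as a careful person would: the job done as asked, in the order asked, and still so for the second after the job is handed in, with the robot touching nothing.
It also fails if it takes over 96 s, if anything falls off the work surface, if the arm or the gripper's body presses on something with over 40 N, if the wrist force passes 120 N, or if a joint passes its speed limit or range.

ROBOT

A 6-joint arm with a two-finger parallel gripper is mounted at the origin on a cart in front of the work surface, level with it; the furniture and walls round the work are solid. World frame = base frame: x ahead of the robot, y to its left, z up, the work surface at z = 0. Lengths are in mm, angles in rad, forces in N, time in s.
With the tool pointing down it reaches from about 350 to 725 mm from the base axis. Payload 4.3 kg.
Tool frame: the origin (TCP) lies on the mounting face of the last link; the fingertips stand 173 mm ahead of it and the grasp point (between the pads) lies 155 mm ahead of it; z points along the fingers, x is the direction in which the jaws open and shut, and the axes are right-handed (so a half turn about z gives the same grasp; the last joint's range is limited). The gripper opens to 85 mm and grips with 20 to 120 N. Pads are 22 mm wide; open, the fingers measure 114 mm over their backs; the gripper's body (76 mm by 85 mm) begins 54 mm behind the grasp point. The pads swing forward as they close: fully open they stand 13 mm farther back than shut.
Start: joints at [-1.355, 0.377, 0.081, 1.274, 0, 1.46], TCP at [184.046, -544.77, 404.729] pointing down, gripper open.
Joint ranges: [-2.72, 2.72], [-0.84, 1.66], [-1.02, 1.22], [-1.77, 2.12], [-1.37, 1.28], [-3.14, 3.14]. Speed limits (rad/s): [2.57, 2.57, 3.14, 3.14, 3.14, 3.14].

INTERFACE

Orientations are given as a 3x3 rotation matrix whose columns are the frame's x, y, z axes.
In Python, from plant import robot gives the robot as it stands. The module is installed in compiled form; this text tells all that it offers.
- The arm moves only by the shell command python3 -m creep 'ROWS' [OPENING] [FORCE]. ROWS is JSON, a list of rows, each a list of 2 entries, a list of its own where there are three numbers: the shift along the tool's x, y, z as a fraction of full scale, then the turn, a rotation vector about the tool's x, y, z as a fraction of full scale. A call has 1 to 20 rows; each row shifts and turns the commanded pose from where the row before left it, along the tool's axes as they then stand; what a row does not reach is not made up. Full scale, the value 1, is 40 mm for a shift and 0.1 rad for a turn. A row lasts 1/10 s, in which the tool goes at most 50 mm and 8.59 degrees, less where a joint would pass 70% of its speed; a pose out of reach is approached as far as the arm can. A call with a number of a shift or a turn outside -1 to 1 is refused whole. A call with a gripper value outside its range is refused whole. OPENING is the gripper command: -1 is shut, 1 is fully open, values between are in proportion, set as the call begins (- or left out, the last holds). The fingers move at their own pace and stop on an object; FORCE is the grip in N (left out, the last holds). Time passes only in rows, so rows that do not move let the fingers close. It gives the time, the measured TCP pose, the force and the opening at its end, in the units of the state.
- robot.sense(): the state, without advancing time (a new reading comes with each control period).
- robot.grab_frame(name): name is "side" or "top" or "wrist"; returns the picture (384x512x3 uint8, red, green, blue); there is no depth.
- robot.calibration(name): a dict with "camera_matrix" (3x3 intrinsics, pixels), "camera_from_world" (4x4, takes a point from world to camera coordinates); the wrist camera has in their place "tool_from_camera" (4x4, takes a point from camera to tool coordinates, whose origin is the TCP and whose axes are the tool frame's). Camera axes: x right, y down, z forward; pixel columns grow to the right and rows downward; lengths in mm; the calibration is good to about 2 mm. A picture is of the moment at which its call begins: read the wrist's pose just before it. calibration takes no time and is no camera call.
- robot.close_job(): hands the job in, once; it reports no verdict.
Trained networks look in the newest picture that a camera, given by its name, has taken for a name from the list of things; names that differ only in an ending like _2 or _b are one class to them, and where a whole thing is asked for, a point or a joint stands for the part that bears it (a point fixed in the world has none). Each returns a list of dicts, best first, with "confidence" (0 to 1); they miss things now and then, are a little off and sometimes report something else, mostly with a low value. They report only what shows in the picture. A call takes as long as a camera call.
- robot.find_in(thing, camera): "xyz" ([x, y, z] in mm, in world coordinates, good to about 4 mm: the middle of the surface that is visible of it).
- robot.regions_of(thing, camera): "mask" (384x512 bool, what is visible of it).
- robot.mark_of(thing, camera): "xyz" ([x, y, z] in mm, in world coordinates, good to about 4 mm: a listed point, or the origin of a listed thing).
The state is a dict: "time": time; "qpos": joint angles; "qvel": joint speeds; "joint_torque": joint torques, N m; "eef_pos": TCP position; "eef_rot": TCP orientation; "ft_force": force on the tool from outside, world axes, zero at the start; "wrist_torque": the same for the moment, N m; "width": finger opening in mm.
Only numpy, scipy, OpenCV 4.12 (cv2) and the standard library are available. Lean on these libraries where they do the work, as an engineer would, in place of code of your own. Each camera call takes 0.05 s, during which the arm holds its last target.

## Working session

There is one attempt and no reset: what is moved stays moved. The work goes in short steps, Python scripts to look and compute and a shell command to move; the robot and the scene stay as the last step left them, time stands still between calls to the robot, and variables do not carry over. Pictures are saved under pics/ and viewed, and the job is handed in when it is done.

```bash
mkdir -p pics; cat > h.py <<'E'
import numpy as np, cv2
from plant import robot
def snap(n,f):
    im=robot.grab_frame(n); cv2.imwrite('pics/'+f+'.png',cv2.cvtColor(im,cv2.COLOR_RGB2BGR)); return im
def proj(n,P):
    c=robot.calibration(n);p=np.array(c['camera_from_world'])@np.append(P,1);q=np.array(c['camera_matrix'])@p[:3];return q[:2]/q[2]
E
python3 - <<'E'
from h import *
s=robot.sense();print({k:np.round(v,3).tolist() for k,v in s.items()})
for n in('top','side'):snap(n,n+'0')
for t in['weight_large','weight_medium_a','weight_small','socket_large','socket_medium_a','socket_small','hook_weight','holed_weight']:
  print(t,[(np.round(d['xyz']).tolist(),round(d['confidence'],2)) for d in robot.mark_of(t,'top')],[(np.round(d['xyz']).tolist(),round(d['confidence'],2)) for d in robot.mark_of(t,'side')])
E
```

```text
{'time': 0.0, 'qpos': [-1.355, 0.378, 0.08, 1.274, -0.0, 1.461], 'qvel': [0.001, -0.001, -0.001, -0.001, -0.001, -0.0], 'joint_torque': [-0.001, -46.36, 26.988, 0.021, -0.0, -0.0], 'eef_pos': [183.964, -544.469, 403.754], 'eef_rot': [[0.32, -0.947, -0.0], [-0.947, -0.32, 0.002], [-0.002, -0.0, -1.0]], 'ft_force': [-0.368, -0.193, -0.182], 'wrist_torque': [0.07, 0.036, 0.061], 'width': 85.554}
weight_large [([427.0, 138.0, -2.0], 0.65)] [([423.0, 137.0, 1.0], 0.53)]
weight_medium_a [([366.0, -317.0, -1.0], 0.64), ([439.0, -182.0, 3.0], 0.38)] [([372.0, -314.0, -1.0], 0.78), ([438.0, -175.0, -0.0], 0.74)]
weight_small [([496.0, -296.0, -0.0], 0.53)] [([493.0, -296.0, 4.0], 0.58)]
socket_large [([676.0, -42.0, 6.0], 0.87)] [([682.0, -42.0, 0.0], 0.83)]
socket_medium_a [([636.0, 171.0, 6.0], 0.68), ([659.0, 29.0, 4.0], 0.57)] [([664.0, 31.0, 4.0], 0.81), ([635.0, 175.0, 0.0], 0.61)]
socket_small [([648.0, 104.0, 7.0], 0.72)] [([649.0, 99.0, 7.0], 0.86)]
hook_weight [([676.0, -41.0, 5.0], 0.58), ([370.0, 300.0, -1.0], 0.42)] [([370.0, 296.0, 2.0], 0.51)]
holed_weight [([477.0, -10.0, -2.0], 0.66), ([639.0, 172.0, 6.0], 0.5)] [([481.0, -15.0, 2.0], 0.69)]
```

View pics/top0.png

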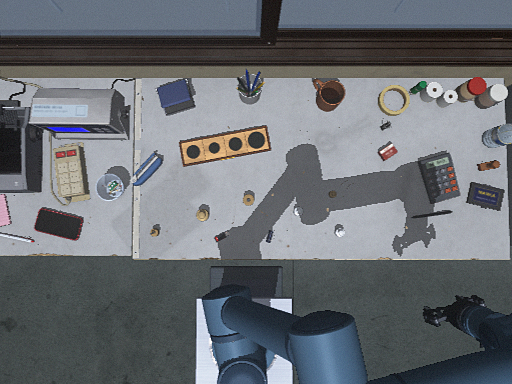

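View pics/side0.png

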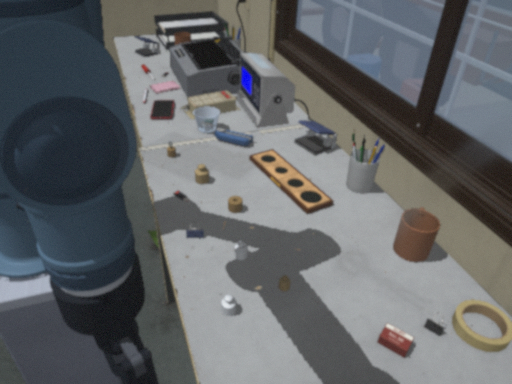

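The top and side views agree to a few mm, and the wells lie in one row at about 72 mm spacing. I'll square the tool to yaw 0 (tool x = world x, y = −world y, z = −world z), then hover near the small weight.

```bash
python3 -m creep '[[[0,0,0],[0,0,-1]],[[0,0,0],[0,0,-1]],[[0,0,0],[0,0,-1]],[[0,0,0],[0,0,-1]],[[0,0,0],[0,0,-1]],[[0,0,0],[0,0,-1]],[[0,0,0],[0,0,-1]],[[0,0,0],[0,0,-1]],[[0,0,0],[0,0,-1]],[[0,0,0],[0,0,-1]],[[0,0,0],[0,0,-1]],[[0,0,0],[0,0,-1]],[[0,0,0],[0,0,-0.44]],[[0,0,0],[0,0,0]]]' 1 60
python3 -m creep '[[[0.97,-0.78,0.3],[0,0,0]],[[0.97,-0.78,0.3],[0,0,0]],[[0.97,-0.78,0.3],[0,0,0]],[[0.97,-0.78,0.3],[0,0,0]],[[0.97,-0.78,0.3],[0,0,0]],[[0.97,-0.78,0.3],[0,0,0]],[[0.97,-0.78,0.3],[0,0,0]],[[0.97,-0.78,0.3],[0,0,0]],[[0,0,0],[0,0,0]],[[0,0,0],[0,0,0]]]'
cat >> h.py <<'E'
TH=['weight_large','weight_medium_a','weight_small','socket_large','socket_medium_a','socket_small']
def look(f,things,cam='wrist'):
    s=robot.sense();im=snap(cam,f);print(np.round(s['eef_pos'],1),np.round(s['eef_rot'],3).tolist(),s['width'],s['time'])
    for t in things: print(t,[(np.round(d['xyz'],1).tolist(),round(d['confidence'],2)) for d in robot.mark_of(t,cam)])
    return s,im
def pix2w(s,u,v,z):
    c=robot.calibration('wrist');K=np.array(c['camera_matrix']);T=np.array(c['tool_from_camera'])
    R=np.array(s['eef_rot'])@T[:3,:3];o=np.array(s['eef_rot'])@T[:3,3]+s['eef_pos'];d=R@np.linalg.solve(K,[u,v,1]);return o+d*(z-o[2])/d[2]
E
python3 - <<'E'
from h import *
print(np.round(robot.calibration('wrist')['tool_from_camera'],2),robot.calibration('wrist')['camera_matrix'])
look('w1',['weight_small','weight_medium_a'])
E
```

```text
time: 2.3
eef_pos: [184.0, -544.8, 404.8]
eef_rot: [[1.0, -0.001, 0.0], [-0.001, -1.0, -0.0], [0.0, 0.0, -1.0]]
ft_force: [0.9, -0.4, -0.0]
width: 85.9
time: 3.3
eef_pos: [487.9, -300.5, 310.6]
eef_rot: [[1.0, 0.001, -0.001], [0.001, -1.0, 0.0], [-0.001, -0.0, -1.0]]
ft_force: [-0.2, -0.9, -0.9]
width: 85.7
[[  1.     0.    -0.     0.09]
 [ -0.     0.96   0.28 -70.83]
 [  0.    -0.28   0.96  31.35]
 [  0.     0.     0.     1.  ]] [[304.19309387   0.         259.65264357]
 [  0.         304.19309387 194.89641041]
 [  0.           0.           1.        ]]
[ 487.9 -300.5  310.6] [[1.0, 0.001, -0.001], [0.001, -1.0, 0.0], [-0.001, -0.0, -1.0]] 85.65683246556253 3.3
weight_small [([498.6, -294.8, 0.6], 0.82)]
weight_medium_a [([372.8, -316.7, -0.9], 0.82), ([440.5, -181.2, -1.8], 0.63)]
```

View pics/w1.png

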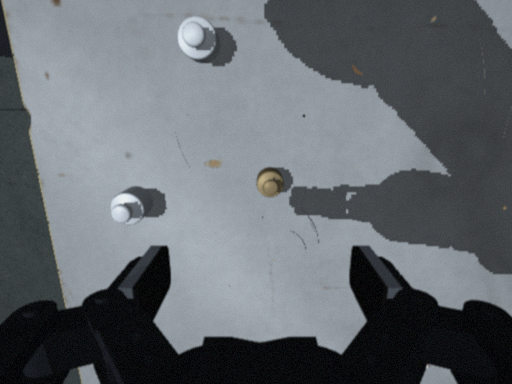

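Wrist view: the small weight is at about (270,182), the middle weights at (127,209) and (197,38), and nothing stands close by. I'll compute positions from these pixels.

```bash
python3 - <<'E'
from h import *
s=robot.sense()
for n,u,v,z in(('s',270,182,14),('sknob',269,186,27),('m1',127,209,18),('m2',197,38,18)):print(n,pix2w(s,u,v,z).round(1))
E
```

```text
s [ 495.9 -297.5   14. ]
sknob [ 494.7 -297.9   27. ]
m1 [ 365.8 -321.6   18. ]
m2 [ 438.  -180.8   18. ]
```

```bash
python3 -m creep '[[[0.05,0,0.75],[0,0,0]],[[0.05,0,0.75],[0,0,0]],[[0,0,0],[0,0,0]],[[0,0,0],[0,0,0]]]'
```

```text
time: 3.85
eef_pos: [490.4, -302.2, 251.4]
eef_rot: [[1.0, -0.003, -0.001], [-0.003, -1.0, 0.0], [-0.001, -0.0, -1.0]]
ft_force: [-0.3, 0.7, 0.3]
width: 85.4
```

```bash
python3 -m creep '[[[0.07,-0.07,0.6],[0,0,0]],[[0.07,-0.07,0.6],[0,0,0]],[[0,0,0.4],[0,0,0]],[[0,0,0],[0,0,0]],[[0,0,0],[0,0,0]]]'
python3 - <<'E'
from h import *
look('w2',['weight_small'])
E
```

```text
time: 4.35
eef_pos: [497.4, -296.7, 188.8]
eef_rot: [[1.0, -0.002, 0.002], [-0.002, -1.0, -0.001], [0.002, 0.001, -1.0]]
ft_force: [0.3, 0.2, -0.5]
width: 85.6
[ 497.4 -296.7  188.8] [[1.0, -0.002, 0.002], [-0.002, -1.0, -0.001], [0.002, 0.001, -1.0]] 85.57166748664228 4.35
weight_small [([499.1, -296.7, -1.7], 0.95)]
```

View pics/w2.png

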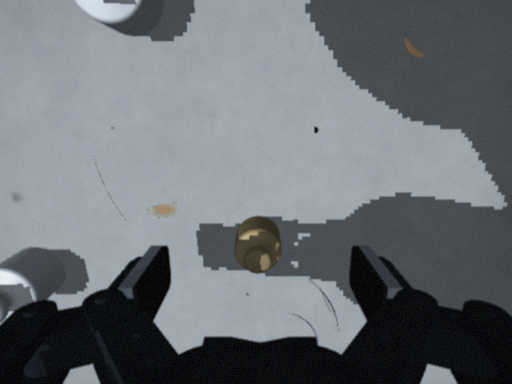

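The small weight sits midway between the fingers at about (258,244). I'll descend and close.

```bash
python3 -m creep '[[[0,0,0.25],[0,0,0]],[[0,0,0],[0,0,0]],[[0,0,0],[0,0,0]]]'
python3 -m creep '[[[0,0,0],[0,0,0]],[[0,0,0],[0,0,0]],[[0,0,0],[0,0,0]],[[0,0,0],[0,0,0]],[[0,0,0],[0,0,0]],[[0,0,0],[0,0,0]],[[0,0,0],[0,0,0]],[[0,0,0],[0,0,0]],[[0,0,0],[0,0,0]],[[0,0,0],[0,0,0]]]' -1 60
python3 - <<'E'
from h import *
look('w3',['weight_small'])
E
```

```text
time: 4.75
eef_pos: [496.7, -295.7, 176.8]
eef_rot: [[1.0, -0.001, -0.001], [-0.001, -1.0, 0.0], [-0.001, -0.0, -1.0]]
ft_force: [-0.1, -0.3, 0.7]
width: 85.6
time: 5.75
eef_pos: [497.1, -295.9, 177.3]
eef_rot: [[1.0, -0.001, 0.001], [-0.001, -1.0, -0.0], [0.001, 0.0, -1.0]]
ft_force: [-0.6, 0.2, 5.0]
width: 21.2
[ 497.1 -295.9  177.3] [[1.0, -0.001, 0.001], [-0.001, -1.0, -0.0], [0.001, 0.0, -1.0]] 21.237946595748824 5.75
weight_small [([497.4, -295.1, -2.4], 0.57)]
```

View pics/w3.png

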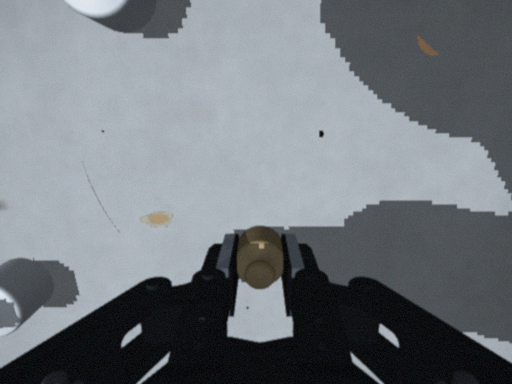

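```bash
python3 -m creep '[[[0,0,-0.25],[0,0,0]],[[0,0,-0.5],[0,0,0]],[[0,0,0],[0,0,0]],[[0,0,0],[0,0,0]]]'
python3 - <<'E'
from h import *
look('w4',['weight_small'])
E
```

```text
time: 6.25
eef_pos: [497.1, -295.9, 207.1]
eef_rot: [[1.0, -0.001, 0.001], [-0.001, -1.0, -0.001], [0.001, 0.001, -1.0]]
ft_force: [1.0, 0.5, -2.1]
width: 21.7
[ 497.1 -295.9  207.1] [[1.0, -0.001, 0.001], [-0.001, -1.0, -0.001], [0.001, 0.001, -1.0]] 21.73519695960444 6.25
weight_small [([497.8, -295.5, 26.6], 0.79)]
```

View pics/w4.png

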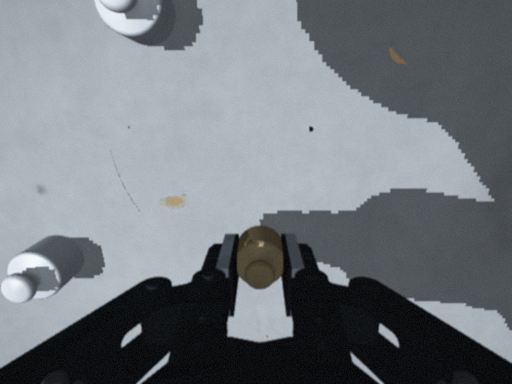

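Held firmly: it rose with the gripper and its origin reads 27 mm after a 30 mm lift. I'll carry it toward the case and look.

```bash
python3 -m creep '[[[0,0,-0.8],[0,0,0]],[[0.38,-0.79,-0.3],[0,0,0]],[[0.38,-0.79,-0.3],[0,0,0]],[[0.38,-0.79,-0.3],[0,0,0]],[[0.38,-0.79,-0.2],[0,0,0]],[[0.38,-0.79,-0.2],[0,0,0]],[[0.38,-0.79,-0.2],[0,0,0]],[[0.38,-0.79,-0.2],[0,0,0]],[[0.38,-0.79,0],[0,0,0]],[[0.38,-0.79,0],[0,0,0]],[[0.38,-0.79,0],[0,0,0]],[[0,0,0],[0,0,0]],[[0,0,0],[0,0,0]],[[0,0,0],[0,0,0]]]'
python3 - <<'E'
from h import *
look('w5',TH[3:])
E
```

```text
time: 7.75
eef_pos: [648.8, 19.4, 306.0]
eef_rot: [[1.0, -0.002, -0.002], [-0.002, -1.0, -0.0], [-0.002, 0.0, -1.0]]
ft_force: [-0.7, -0.6, -1.1]
width: 21.2
[648.8  19.4 306. ] [[1.0, -0.002, -0.002], [-0.002, -1.0, -0.0], [-0.002, 0.0, -1.0]] 21.22182559631324 7.75
socket_large [([680.8, -41.8, 5.9], 0.82), ([669.5, 31.2, 2.7], 0.74)]
socket_medium_a []
socket_small [([651.1, 101.8, 3.5], 0.84)]
```

View pics/w5.png

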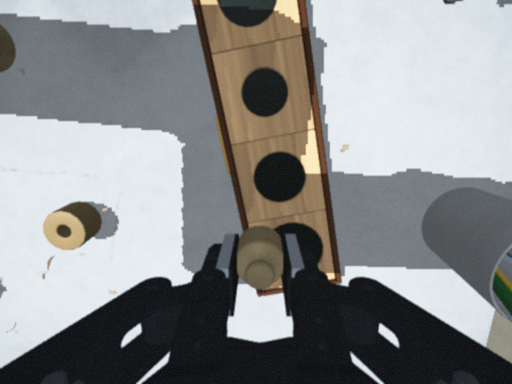

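The case shows the wells: small at (265,92), middle at (279,177), large partly hidden at (297,247), and the second middle well at the top edge. I'll measure them.

```bash
python3 - <<'E'
from h import *
s=robot.sense();g=cv2.imread('pics/w5.png',0)
for n,u,v in(('small',265,92),('med1',279,177)):
    m=np.zeros((386,514),np.uint8);gg=g.copy();a=gg[v,u];b=gg.copy()
    th=(g<60).astype(np.uint8);_,l,st,c=cv2.connectedComponentsWithStats(th)
    i=l[v,u];cnt=max(cv2.findContours((l==i).astype(np.uint8),0,1)[0],key=len);e=cv2.fitEllipse(cnt);print(n,e,pix2w(s,*e[0],16).round(1),st[i])
E
```

```text
small ((264.278076171875, 91.73110961914062), (44.5268669128418, 47.240020751953125), 2.8099801540374756) [652.7 100.8  16. ] [ 242   68   46   48 1716]
med1 ((279.07952880859375, 176.46597290039062), (48.68156814575195, 50.02800369262695), 77.73786163330078) [665.8  30.7  16. ] [ 254  152   51   50 1982]
```

```bash
python3 -m creep '[[[0.03,-0.7,0],[0,0,0]],[[0.03,-0.7,0.3],[0,0,0]],[[0,-0.64,0.5],[0,0,0]],[[0,0,0.7],[0,0,0]],[[0,0,0.5],[0,0,0]],[[0,0,0],[0,0,0]],[[0,0,0],[0,0,0]],[[0,0,0],[0,0,0]]]'
```

```text
time: 8.75
eef_pos: [652.5, 101.1, 228.7]
eef_rot: [[1.0, -0.002, 0.003], [-0.002, -1.0, 0.0], [0.003, -0.0, -1.0]]
ft_force: [0.3, -0.2, -0.5]
width: 21.3
```

```bash
python3 -m creep '[[[0,0,0.5],[0,0,0]],[[0,0,0.3],[0,0,0]],[[0,0,0.13],[0,0,0]],[[0,0,0],[0,0,0]],[[0,0,0],[0,0,0]]]'
python3 - <<'E'
from h import *
look('w6',['weight_small','socket_small'])
look('s6',['weight_small','socket_small'],'side')
E
```

```text
time: 9.25
eef_pos: [652.0, 101.6, 190.3]
eef_rot: [[1.0, -0.001, 0.001], [-0.001, -1.0, -0.0], [0.001, 0.0, -1.0]]
ft_force: [-0.9, 0.3, -0.5]
width: 21.2
[652.  101.6 190.3] [[1.0, -0.001, 0.001], [-0.001, -1.0, -0.0], [0.001, 0.0, -1.0]] 21.244870914641055 9.25
weight_small [([655.2, 104.5, 12.2], 0.71)]
socket_small [([650.0, 97.0, 4.5], 0.78)]
[652.  101.6 190.2] [[1.0, -0.001, 0.001], [-0.001, -1.0, -0.0], [0.001, 0.0, -1.0]] 21.20320931425174 9.4
weight_small [([649.6, 104.5, 14.3], 0.37)]
socket_small [([652.3, 97.7, 9.6], 0.49), ([652.4, 102.9, 13.3], 0.45)]
```

View pics/w6.png

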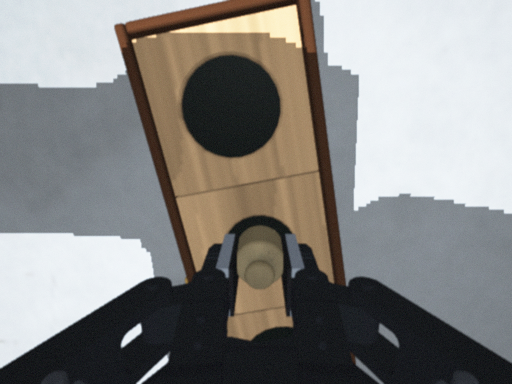

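The small weight is inside its well's outline, with dark lining visible all round it. I'll release and lift.

```bash
python3 -m creep '[[[0,0,0.02],[0,0,0]],[[0,0,0],[0,0,0]]]'
python3 -m creep '[[[0,0,0],[0,0,0]],[[0,0,0],[0,0,0]],[[0,0,0],[0,0,0]],[[0,0,0],[0,0,0]],[[0,0,0],[0,0,0]],[[0,0,0],[0,0,0]]]' 1
python3 -m creep '[[[0,0,-0.5],[0,0,0]],[[0,0,-0.8],[0,0,0]],[[0,0.5,-0.8],[0,0,0]],[[0,0.8,-0.5],[0,0,0]],[[0,0,0],[0,0,0]],[[0,0,0],[0,0,0]]]'
python3 - <<'E'
from h import *
look('w7',['weight_small','socket_small','socket_medium_a'])
E
```

```text
time: 9.75
eef_pos: [651.9, 101.6, 189.3]
eef_rot: [[1.0, -0.001, 0.001], [-0.001, -1.0, -0.0], [0.001, 0.0, -1.0]]
ft_force: [-0.1, -0.1, 2.8]
width: 21.3
time: 10.35
eef_pos: [651.7, 101.6, 188.9]
eef_rot: [[1.0, -0.001, -0.0], [-0.001, -1.0, -0.0], [-0.0, 0.0, -1.0]]
ft_force: [0.6, 0.1, 0.8]
width: 85.3
time: 10.95
eef_pos: [651.9, 49.1, 293.5]
eef_rot: [[1.0, -0.002, 0.001], [-0.002, -1.0, 0.0], [0.001, -0.0, -1.0]]
ft_force: [-0.3, 0.3, -0.3]
width: 85.2
[651.9  49.1 293.5] [[1.0, -0.002, 0.001], [-0.002, -1.0, 0.0], [0.001, -0.0, -1.0]] 85.17353075193904 10.95
weight_small [([653.6, 104.5, 10.4], 0.78)]
socket_small [([652.5, 99.6, 6.1], 0.8)]
socket_medium_a [([640.0, 172.1, 0.9], 0.88), ([670.3, 34.0, 5.2], 0.83)]
```

View pics/w7.png

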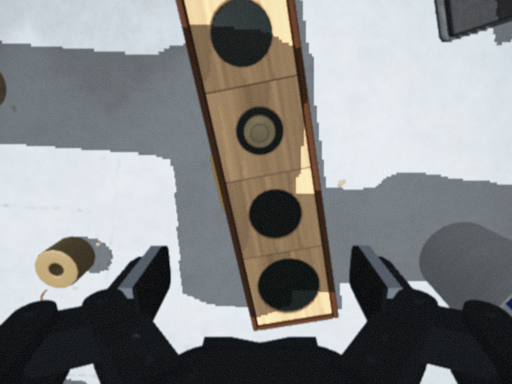

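The small weight stands upright and centred in the narrow well at (260,130). All four wells show: (241,32), (260,130), (275,213), (289,285). I'll fit them all.

```bash
python3 - <<'E'
from h import *
s=robot.sense();g=cv2.imread('pics/w7.png',0)
l=cv2.connectedComponentsWithStats((g<55).astype(np.uint8))[1]
for n,u,v in(('med2',241,32),('small',260,109),('med1',275,213),('large',289,285)):
    cnt=max(cv2.findContours((l==l[v,u]).astype(np.uint8),0,1)[0],key=len);e=cv2.fitEllipse(cnt);print(n,np.round(e[0]),np.round(e[1]),pix2w(s,*e[0],16).round(1))
E
```

```text
med2 [242.  36.] [56. 60.] [637.1 170.2  16. ]
small [259. 130.] [45. 46.] [650. 103.  16.]
med1 [275. 213.] [47. 51.] [663.3  33.7  16. ]
large [288. 284.] [50. 60.] [676.4 -35.   16. ]
```

Averaging: large (678.5,−39.5), med1 (664.5,31.5), med2 (638,171.7). Next is the large weight.

```bash
python3 -m creep '[[[-0.81,-0.3,0],[0,0,0]],[[-0.81,-0.3,0],[0,0,0]],[[-0.81,-0.3,0],[0,0,0]],[[-0.81,-0.3,0],[0,0,0]],[[-0.81,-0.3,0],[0,0,0]],[[-0.81,-0.3,0],[0,0,0]],[[-0.81,-0.3,0],[0,0,0]],[[0,0,0],[0,0,0]],[[0,0,0],[0,0,0]]]'
python3 - <<'E'
from h import *
look('w8',['weight_large'])
E
```

```text
time: 12.05
eef_pos: [424.3, 134.5, 292.6]
eef_rot: [[1.0, 0.001, -0.0], [0.001, -1.0, -0.0], [-0.0, 0.0, -1.0]]
ft_force: [1.0, -0.1, 0.6]
width: 85.6
[424.3 134.5 292.6] [[1.0, 0.001, -0.0], [0.001, -1.0, -0.0], [-0.0, 0.0, -1.0]] 85.62605681870187 12.05
weight_large [([425.2, 138.2, -2.9], 0.67)]
```

View pics/w8.png

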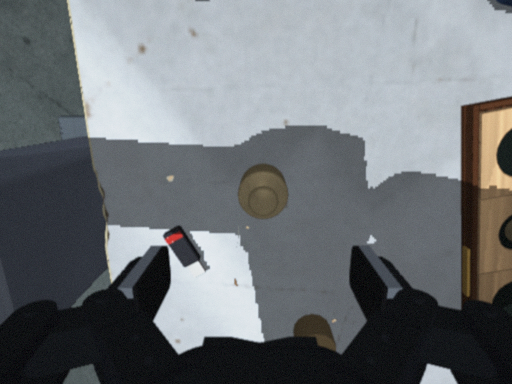

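The large weight is at (263,190); the USB stick at (185,245) is clear of the fingers.

```bash
python3 -m creep '[[[0.03,-0.09,0.7],[0,0,0]],[[0,0,0.9],[0,0,0]],[[0,0,0.8],[0,0,0]],[[0,0,0.4],[0,0,0]],[[0,0,0.06],[0,0,0]],[[0,0,0],[0,0,0]],[[0,0,0],[0,0,0]]]'
python3 - <<'E'
from h import *
look('w9',['weight_large'])
E
```

```text
time: 12.85
eef_pos: [427.5, 137.5, 179.5]
eef_rot: [[1.0, -0.001, 0.002], [-0.001, -1.0, 0.0], [0.002, -0.0, -1.0]]
ft_force: [0.4, 0.5, 0.9]
width: 85.4
[427.5 137.5 179.5] [[1.0, -0.001, 0.002], [-0.001, -1.0, 0.0], [0.002, -0.0, -1.0]] 85.43729676564085 12.85
weight_large [([427.1, 140.0, 0.4], 0.55)]
```

View pics/w9.png

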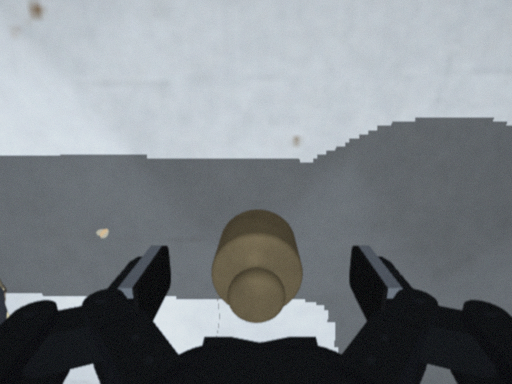

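The weight is centred between the pads, so I'll close on it and do a small lift test.

```bash
python3 -m creep '[[[0,0,0.05],[0,0,0]],[[0,0,0],[0,0,0]],[[0,0,0],[0,0,0]],[[0,0,0],[0,0,0]],[[0,0,0],[0,0,0]],[[0,0,0],[0,0,0]],[[0,0,0],[0,0,0]],[[0,0,0],[0,0,0]]]' -1 80
python3 -m creep '[[[0,0,-0.25],[0,0,0]],[[0,0,-0.5],[0,0,0]],[[0,0,0],[0,0,0]],[[0,0,0],[0,0,0]]]'
python3 - <<'E'
from h import *
look('w10',['weight_large'])
E
```

```text
time: 13.75
eef_pos: [426.4, 137.5, 177.2]
eef_rot: [[1.0, -0.001, 0.001], [-0.001, -1.0, -0.0], [0.001, 0.0, -1.0]]
ft_force: [-1.4, -1.4, 4.7]
width: 38.3
time: 14.15
eef_pos: [426.2, 137.5, 206.6]
eef_rot: [[1.0, -0.001, 0.001], [-0.001, -1.0, 0.0], [0.001, -0.0, -1.0]]
ft_force: [0.1, -0.0, -4.3]
width: 37.7
[426.2 137.5 206.6] [[1.0, -0.001, 0.001], [-0.001, -1.0, 0.0], [0.001, -0.0, -1.0]] 37.7319907498507 14.15
weight_large [([424.8, 140.2, 30.8], 0.81)]
```

View pics/w10.png

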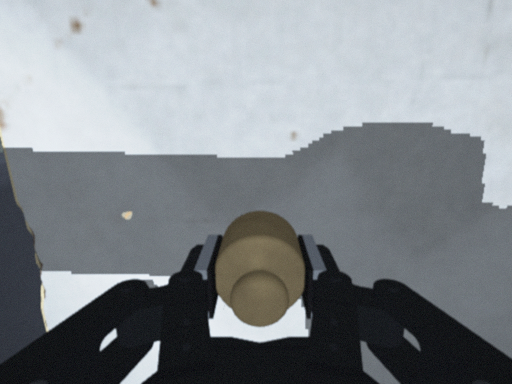

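Held: −4.3 N matches 0.5 kg. I'll carry it to the large well.

```bash
python3 -m creep '[[[0,0,-0.7],[0,0,0]],[[0.4,0.28,-0.6],[0,0,0]],[[0.79,0.56,-0.3],[0,0,0]],[[0.79,0.56,0],[0,0,0]],[[0.79,0.56,0],[0,0,0]],[[0.79,0.56,0],[0,0,0]],[[0.79,0.56,0],[0,0,0]],[[0.79,0.56,0],[0,0,0]],[[0.79,0.56,0],[0,0,0]],[[0.39,0.28,0],[0,0,0]],[[0,0,0.5],[0,0,0]],[[0,0,0.4],[0,0,0]],[[0,0,0],[0,0,0]],[[0,0,0],[0,0,0]]]'
python3 - <<'E'
from h import *
look('w11',['weight_large','socket_large'])
look('s11',['weight_large','socket_large'],'side')
E
```

```text
time: 15.65
eef_pos: [678.0, -41.8, 233.0]
eef_rot: [[1.0, -0.001, -0.004], [-0.001, -1.0, 0.001], [-0.004, -0.001, -1.0]]
ft_force: [0.7, -0.5, -3.8]
width: 37.8
[678.  -41.8 233. ] [[1.0, -0.001, -0.004], [-0.001, -1.0, 0.001], [-0.004, -0.001, -1.0]] 37.7788599048774 15.65
weight_large [([678.7, -39.5, 54.3], 0.83)]
socket_large [([681.8, -40.0, 8.5], 0.95)]
[679.2 -41.9 235.5] [[1.0, -0.001, 0.002], [-0.001, -1.0, -0.0], [0.002, 0.0, -1.0]] 37.69609105283677 15.8
weight_large [([479.6, -10.8, 0.1], 0.57)]
socket_large [([679.3, -41.9, 3.5], 0.61), ([371.4, 296.7, -1.4], 0.47)]
```

View pics/w11.png

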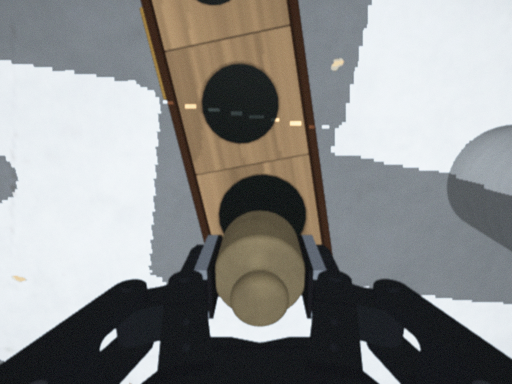

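Aligned within about 2 mm of the large well. Lowering.

```bash
python3 -m creep '[[[0.02,0,0.4],[0,0,0]],[[0.02,0,0.4],[0,0,0]],[[0,0,0.22],[0,0,0]],[[0,0,0.08],[0,0,0]],[[0,0,0],[0,0,0]],[[0,0,0],[0,0,0]]]'
```

```text
time: 16.55
eef_pos: [680.8, -42.1, 191.4]
eef_rot: [[1.0, -0.001, 0.001], [-0.001, -1.0, -0.0], [0.001, 0.0, -1.0]]
ft_force: [0.5, 0.4, -5.4]
width: 37.6
```

```bash
python3 -m creep '[[[0,-0.02,0.04],[0,0,0]],[[0,0,0.02],[0,0,0]],[[0,0,0],[0,0,0]]]'
python3 - <<'E'
from h import *
look('w12',['weight_large','socket_large'])
E
```

```text
time: 16.85
eef_pos: [680.8, -41.1, 189.2]
eef_rot: [[1.0, -0.001, 0.002], [-0.001, -1.0, -0.0], [0.002, 0.0, -1.0]]
ft_force: [-0.8, 0.6, -0.4]
width: 37.9
[680.8 -41.1 189.2] [[1.0, -0.001, 0.002], [-0.001, -1.0, -0.0], [0.002, 0.0, -1.0]] 37.90353188972974 16.85
weight_large [([681.4, -39.4, 11.1], 0.69)]
socket_large []
```

View pics/w12.png

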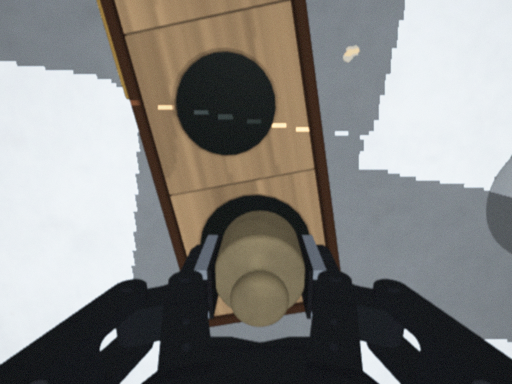

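The force dropped to about zero, so it is seated on the well floor at z≈11 and inside the well outline. I'll release, rise and check.

```bash
python3 -m creep '[[[0,0,0],[0,0,0]],[[0,0,0],[0,0,0]],[[0,0,0],[0,0,0]],[[0,0,0],[0,0,0]],[[0,0,0],[0,0,0]],[[0,0,0],[0,0,0]]]' 1 60
python3 -m creep '[[[0,0,-0.5],[0,0,0]],[[0,0,-0.8],[0,0,0]],[[0,0.5,-0.8],[0,0,0]],[[0,0.6,-0.5],[0,0,0]],[[0,0,0],[0,0,0]],[[0,0,0],[0,0,0]]]'
python3 - <<'E'
from h import *
look('w13',['weight_large','socket_medium_a'])
E
```

```text
time: 17.6
eef_pos: [680.4, -41.2, 188.1]
eef_rot: [[1.0, -0.001, 0.0], [-0.001, -1.0, -0.0], [0.0, 0.0, -1.0]]
ft_force: [-0.6, 0.9, -0.6]
width: 85.5
time: 18.2
eef_pos: [680.5, -85.5, 292.4]
eef_rot: [[1.0, -0.002, 0.001], [-0.002, -1.0, 0.0], [0.001, -0.0, -1.0]]
ft_force: [0.1, -0.3, -0.7]
width: 85.1
[680.5 -85.5 292.4] [[1.0, -0.002, 0.001], [-0.002, -1.0, 0.0], [0.001, -0.0, -1.0]] 85.05836890752072 18.2
weight_large [([683.7, -41.5, 9.1], 0.69)]
socket_medium_a [([668.2, 32.2, 1.9], 0.58)]
```

View pics/w13.png

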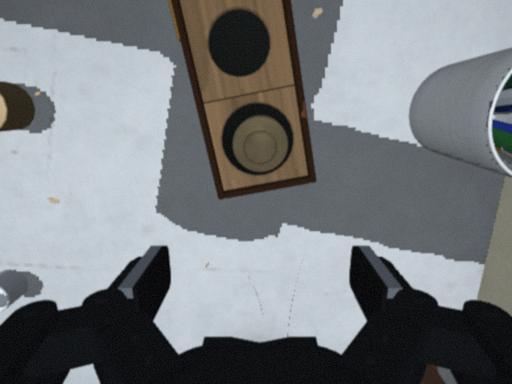

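The large weight stands in its well at (258,140). Now the nearer middle weight, around (439,−180).

```bash
python3 -m creep '[[[-0.86,0.34,0],[0,0,0]],[[-0.86,0.34,0],[0,0,0]],[[-0.86,0.34,0],[0,0,0]],[[-0.86,0.34,0],[0,0,0]],[[-0.86,0.34,0.2],[0,0,0]],[[-0.86,0.34,0.2],[0,0,0]],[[-0.86,0.34,0.2],[0,0,0]],[[0,0,0],[0,0,0]],[[0,0,0],[0,0,0]]]'
python3 - <<'E'
from h import *
look('w14',['weight_medium_a'])
E
```

```text
time: 19.25
eef_pos: [438.7, -179.5, 267.3]
eef_rot: [[1.0, -0.001, -0.002], [-0.001, -1.0, 0.001], [-0.002, -0.001, -1.0]]
ft_force: [1.3, -0.5, -0.2]
width: 85.6
[ 438.7 -179.5  267.3] [[1.0, -0.001, -0.002], [-0.001, -1.0, 0.001], [-0.002, -0.001, -1.0]] 85.59079328052134 19.25
weight_medium_a [([442.1, -180.7, 1.4], 0.94), ([371.1, -315.5, 2.2], 0.81)]
```

View pics/w14.png

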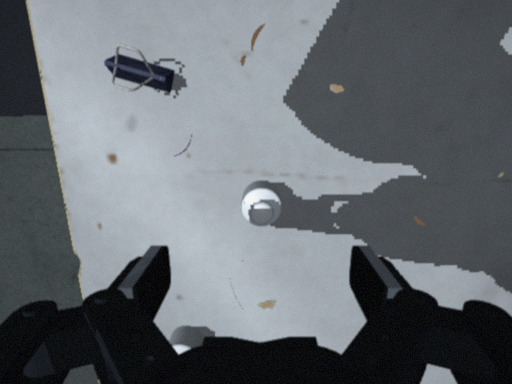

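The middle weight is at (261,206), nearly on the grasp axis, with nothing near the fingers. Descending.

```bash
python3 -m creep '[[[0.04,0.02,0.7],[0,0,0]],[[0,0,0.8],[0,0,0]],[[0,0,0.5],[0,0,0]],[[0,0,0.22],[0,0,0]],[[0,0,0],[0,0,0]],[[0,0,0],[0,0,0]]]'
python3 - <<'E'
from h import *
look('w15',['weight_medium_a'])
E
```

```text
time: 19.95
eef_pos: [442.1, -181.1, 180.1]
eef_rot: [[1.0, -0.0, 0.001], [-0.0, -1.0, -0.001], [0.001, 0.001, -1.0]]
ft_force: [-0.5, -0.3, -0.3]
width: 85.5
[ 442.1 -181.1  180.1] [[1.0, -0.0, 0.001], [-0.0, -1.0, -0.001], [0.001, 0.001, -1.0]] 85.49725886150014 19.95
weight_medium_a [([441.0, -183.8, -0.7], 0.55)]
```

View pics/w15.png

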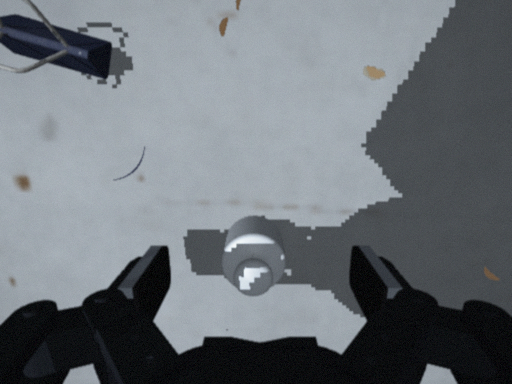

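```bash
python3 -m creep '[[[0,0,0.07],[0,0,0]],[[0,0,0],[0,0,0]],[[0,0,0],[0,0,0]],[[0,0,0],[0,0,0]],[[0,0,0],[0,0,0]],[[0,0,0],[0,0,0]],[[0,0,0],[0,0,0]],[[0,0,0],[0,0,0]],[[0,0,0],[0,0,0]]]' -1 60
python3 -m creep '[[[0,0,-0.25],[0,0,0]],[[0,0,-0.5],[0,0,0]],[[0,0,0],[0,0,0]],[[0,0,0],[0,0,0]]]'
python3 - <<'E'
from h import *
look('w16',['weight_medium_a'])
E
```

```text
time: 20.95
eef_pos: [441.1, -181.0, 177.0]
eef_rot: [[1.0, -0.001, 0.0], [-0.001, -1.0, -0.0], [0.0, 0.0, -1.0]]
ft_force: [-2.1, 0.4, 5.4]
width: 27.9
time: 21.35
eef_pos: [441.3, -181.1, 206.8]
eef_rot: [[1.0, -0.001, 0.001], [-0.001, -1.0, -0.001], [0.001, 0.001, -1.0]]
ft_force: [0.4, 0.0, -2.1]
width: 28.0
[ 441.3 -181.1  206.8] [[1.0, -0.001, 0.001], [-0.001, -1.0, -0.001], [0.001, 0.001, -1.0]] 28.007226232469716 21.35
weight_medium_a [([444.9, -181.0, 27.7], 0.9)]
```

View pics/w16.png

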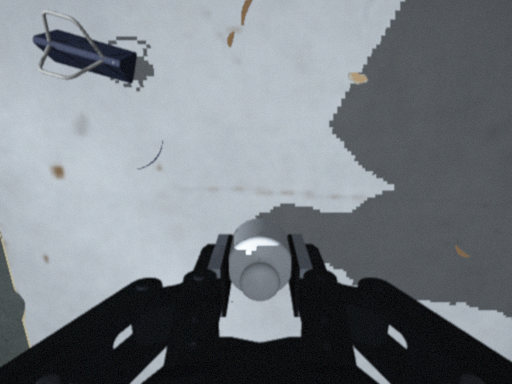

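Held. I'll carry it to the middle well between the large and small ones, target (666,31.5).

```bash
python3 -m creep '[[[0,0,-0.9],[0,0,0]],[[0.4,-0.38,-0.9],[0,0,0]],[[0.8,-0.76,-0.3],[0,0,0]],[[0.8,-0.76,0],[0,0,0]],[[0.8,-0.76,0],[0,0,0]],[[0.8,-0.76,0],[0,0,0]],[[0.8,-0.76,0],[0,0,0]],[[0.8,-0.76,0],[0,0,0]],[[0.8,-0.76,0],[0,0,0]],[[0.4,-0.38,0],[0,0,0]],[[0,0,0.5],[0,0,0]],[[0,0,0.7],[0,0,0]],[[0,0,0],[0,0,0]],[[0,0,0],[0,0,0]]]'
python3 - <<'E'
from h import *
look('w17',['weight_medium_a','socket_medium_a'])
E
```

```text
time: 22.85
eef_pos: [696.4, 61.9, 240.9]
eef_rot: [[1.0, -0.001, -0.004], [-0.001, -1.0, -0.0], [-0.004, 0.0, -1.0]]
ft_force: [1.0, -0.2, -1.8]
width: 27.7
[696.4  61.9 240.9] [[1.0, -0.001, -0.004], [-0.001, -1.0, -0.0], [-0.004, 0.0, -1.0]] 27.698554131403906 22.85
weight_medium_a [([699.2, 61.5, 62.9], 0.8)]
socket_medium_a [([670.1, 29.6, 4.9], 0.78), ([639.5, 171.5, 5.4], 0.72)]
```

View pics/w17.png

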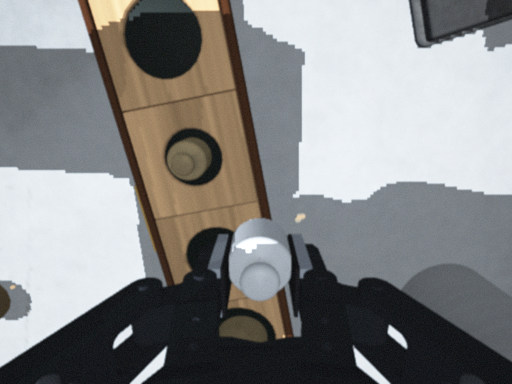

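I overshot by 30 mm in x and y by miscounting the half rows. It is at a safe height, so I'll correct before lowering.

```bash
python3 -m creep '[[[-0.4,0.4,0],[0,0,0]],[[-0.37,0.37,0],[0,0,0]],[[0,0,0.4],[0,0,0]],[[0,0,0],[0,0,0]],[[0,0,0],[0,0,0]]]'
python3 - <<'E'
from h import *
look('w18',['weight_medium_a','socket_medium_a'])
E
```

```text
time: 23.5
eef_pos: [666.7, 31.1, 227.6]
eef_rot: [[1.0, -0.001, 0.001], [-0.001, -1.0, -0.0], [0.001, 0.0, -1.0]]
ft_force: [0.9, 0.7, -1.6]
width: 27.6
[666.7  31.1 227.6] [[1.0, -0.001, 0.001], [-0.001, -1.0, -0.0], [0.001, 0.0, -1.0]] 27.62095994418392 23.5
weight_medium_a [([668.0, 32.3, 52.7], 0.78)]
socket_medium_a [([665.7, 28.5, 5.1], 0.94)]
```

View pics/w18.png

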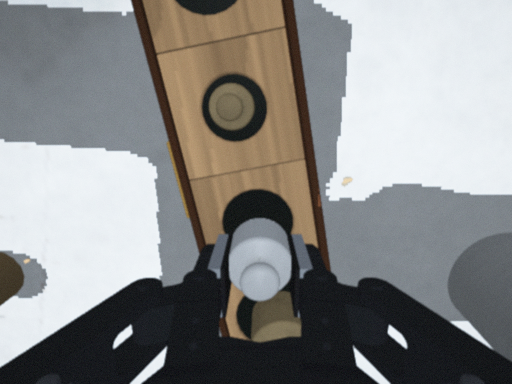

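```bash
python3 -m creep '[[[0,0,0.4],[0,0,0]],[[0,0,0.3],[0,0,0]],[[0,0,0.18],[0,0,0]],[[0,0,0.06],[0,0,0]],[[0,0,0],[0,0,0]],[[0,0,0],[0,0,0]]]'
python3 - <<'E'
from h import *
look('w19',['weight_medium_a','socket_medium_a'])
E
```

```text
time: 24.25
eef_pos: [666.6, 31.3, 189.1]
eef_rot: [[1.0, -0.001, 0.0], [-0.001, -1.0, -0.0], [0.0, 0.0, -1.0]]
ft_force: [-1.5, 0.2, -1.5]
width: 27.7
[666.6  31.3 189.1] [[1.0, -0.001, 0.0], [-0.001, -1.0, -0.0], [0.0, 0.0, -1.0]] 27.658451648154713 24.25
weight_medium_a [([666.3, 33.7, 12.9], 0.76)]
socket_medium_a []
```

View pics/w19.png

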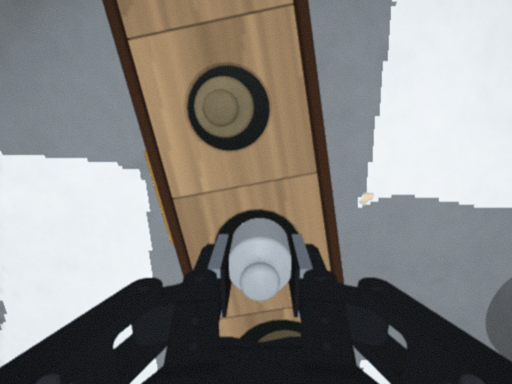

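The middle weight is within its well, just above the floor. I'll lower 1 mm, release and lift.

```bash
python3 -m creep '[[[0,0,0.02],[0,0,0]],[[0,0,0],[0,0,0]]]'
python3 -m creep '[[[0,0,0],[0,0,0]],[[0,0,0],[0,0,0]],[[0,0,0],[0,0,0]],[[0,0,0],[0,0,0]],[[0,0,0],[0,0,0]],[[0,0,0],[0,0,0]]]' 1
python3 -m creep '[[[0,0,-0.5],[0,0,0]],[[0,0,-0.8],[0,0,0]],[[0,0.5,-0.8],[0,0,0]],[[0,0.8,-0.5],[0,0,0]],[[0,0,0],[0,0,0]],[[0,0,0],[0,0,0]]]'
python3 - <<'E'
from h import *
look('w20',['weight_medium_a','socket_medium_a'])
E
```

```text
time: 24.6
eef_pos: [666.5, 31.3, 189.0]
eef_rot: [[1.0, -0.001, 0.001], [-0.001, -1.0, 0.0], [0.001, -0.0, -1.0]]
ft_force: [-2.7, 0.7, 4.7]
width: 27.6
time: 25.2
eef_pos: [666.5, 31.2, 188.1]
eef_rot: [[1.0, -0.001, 0.0], [-0.001, -1.0, -0.0], [0.0, 0.0, -1.0]]
ft_force: [-0.2, -0.3, 0.4]
width: 85.4
time: 25.8
eef_pos: [666.6, -21.4, 292.7]
eef_rot: [[1.0, -0.002, 0.001], [-0.002, -1.0, 0.0], [0.001, -0.0, -1.0]]
ft_force: [0.5, -0.1, -0.9]
width: 85.4
[666.6 -21.4 292.7] [[1.0, -0.002, 0.001], [-0.002, -1.0, 0.0], [0.001, -0.0, -1.0]] 85.40693422635896 25.8
weight_medium_a [([667.2, 31.8, 12.8], 0.83)]
socket_medium_a [([652.1, 103.7, 11.6], 0.58)]
```

View pics/w20.png

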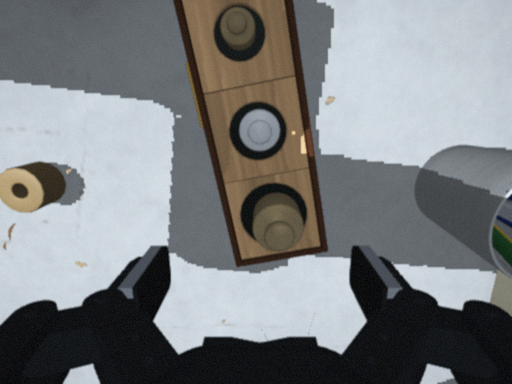

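All three stand in their wells. Last is the middle weight near (370,−316).

```bash
python3 -m creep '[[[-0.82,0.82,0],[0,0,0]],[[-0.82,0.82,0],[0,0,0]],[[-0.82,0.82,0],[0,0,0]],[[-0.82,0.82,0],[0,0,0]],[[-0.82,0.82,0],[0,0,0]],[[-0.82,0.82,0],[0,0,0]],[[-0.82,0.82,0.2],[0,0,0]],[[-0.82,0.82,0.2],[0,0,0]],[[-0.82,0.82,0.2],[0,0,0]],[[0,0,0],[0,0,0]],[[0,0,0],[0,0,0]]]'
python3 - <<'E'
from h import *
look('w21',['weight_medium_a'])
E
```

```text
time: 27.05
eef_pos: [370.3, -315.4, 267.3]
eef_rot: [[1.0, -0.003, -0.001], [-0.003, -1.0, 0.002], [-0.001, -0.002, -1.0]]
ft_force: [0.3, -0.7, 0.3]
width: 85.7
[ 370.3 -315.4  267.3] [[1.0, -0.003, -0.001], [-0.003, -1.0, 0.002], [-0.001, -0.002, -1.0]] 85.68912482638174 27.05
weight_medium_a [([371.2, -316.6, 0.9], 0.72)]
```

View pics/w21.png

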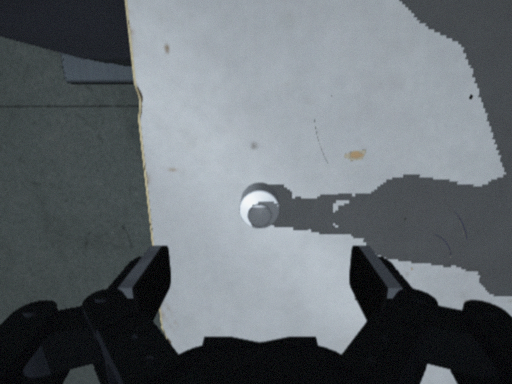

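It is on axis at (260,208), so I'll descend.

```bash
python3 -m creep '[[[0.01,0.02,0.7],[0,0,0]],[[0,0,0.8],[0,0,0]],[[0,0,0.5],[0,0,0]],[[0,0,0.22],[0,0,0]],[[0,0,0],[0,0,0]],[[0,0,0],[0,0,0]]]'
python3 - <<'E'
from h import *
look('w22',['weight_medium_a'])
E
```

```text
time: 27.75
eef_pos: [372.2, -316.3, 180.1]
eef_rot: [[1.0, 0.0, 0.001], [0.0, -1.0, -0.001], [0.001, 0.001, -1.0]]
ft_force: [-0.3, 0.0, -0.1]
width: 85.4
[ 372.2 -316.3  180.1] [[1.0, 0.0, 0.001], [0.0, -1.0, -0.001], [0.001, 0.001, -1.0]] 85.4382876859397 27.75
weight_medium_a [([375.2, -315.0, 0.5], 0.55)]
```

View pics/w22.png

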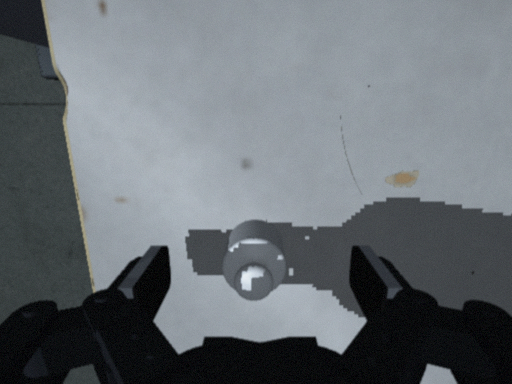

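```bash
python3 -m creep '[[[0,0,0.07],[0,0,0]],[[0,0,0],[0,0,0]],[[0,0,0],[0,0,0]],[[0,0,0],[0,0,0]],[[0,0,0],[0,0,0]],[[0,0,0],[0,0,0]],[[0,0,0],[0,0,0]],[[0,0,0],[0,0,0]],[[0,0,0],[0,0,0]]]' -1 60
python3 -m creep '[[[0,0,-0.25],[0,0,0]],[[0,0,-0.5],[0,0,0]],[[0,0,0],[0,0,0]],[[0,0,0],[0,0,0]]]'
python3 - <<'E'
from h import *
look('w23',['weight_medium_a'])
E
```

```text
time: 28.75
eef_pos: [371.2, -316.6, 177.0]
eef_rot: [[1.0, -0.001, -0.0], [-0.001, -1.0, -0.001], [-0.0, 0.001, -1.0]]
ft_force: [-1.6, 0.4, 5.9]
width: 28.0
time: 29.15
eef_pos: [371.6, -316.8, 206.8]
eef_rot: [[1.0, -0.001, 0.001], [-0.001, -1.0, -0.001], [0.001, 0.001, -1.0]]
ft_force: [-0.0, -0.2, -2.9]
width: 27.6
[ 371.6 -316.8  206.8] [[1.0, -0.001, 0.001], [-0.001, -1.0, -0.001], [0.001, 0.001, -1.0]] 27.601522045134804 29.15
weight_medium_a [([376.1, -315.6, 28.6], 0.66)]
```

View pics/w23.png

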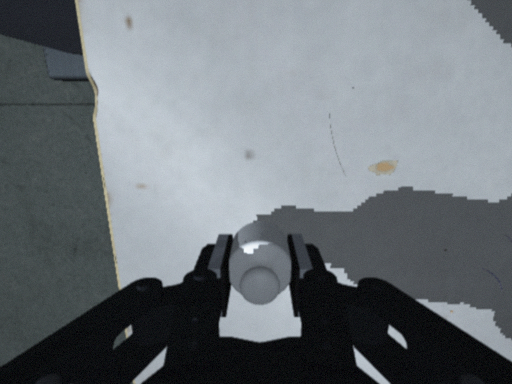

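Held. I'll carry it to the far middle well at (638,172).

```bash
python3 -m creep '[[[0,0,-0.9],[0,0,0]],[[0,0,-0.9],[0,0,0]],[[0.51,-0.94,0],[0,0,0]],[[0.51,-0.94,0],[0,0,0]],[[0.51,-0.94,0],[0,0,0]],[[0.51,-0.94,0],[0,0,0]],[[0.51,-0.94,0],[0,0,0]],[[0.51,-0.94,0],[0,0,0]],[[0.51,-0.94,0],[0,0,0]],[[0.51,-0.94,0],[0,0,0]],[[0.51,-0.94,0],[0,0,0]],[[0.51,-0.94,0],[0,0,0]],[[0.51,-0.94,0],[0,0,0]],[[0.51,-0.94,0],[0,0,0]],[[0,0,0],[0,0,0]],[[0,0,0],[0,0,0]]]'
python3 - <<'E'
from h import *
s,_=look('w24',['weight_medium_a','socket_medium_a'])
E
```

```text
time: 30.85
eef_pos: [616.3, 135.4, 276.9]
eef_rot: [[1.0, 0.001, -0.002], [0.001, -1.0, -0.001], [-0.002, 0.001, -1.0]]
ft_force: [-0.5, 0.4, -2.1]
width: 27.3
[616.3 135.4 276.9] [[1.0, 0.001, -0.002], [0.001, -1.0, -0.001], [-0.002, 0.001, -1.0]] 27.30495671271981 30.85
weight_medium_a [([618.3, 136.6, 99.8], 0.69)]
socket_medium_a [([638.4, 171.9, 3.0], 0.83)]
```

View pics/w24.png

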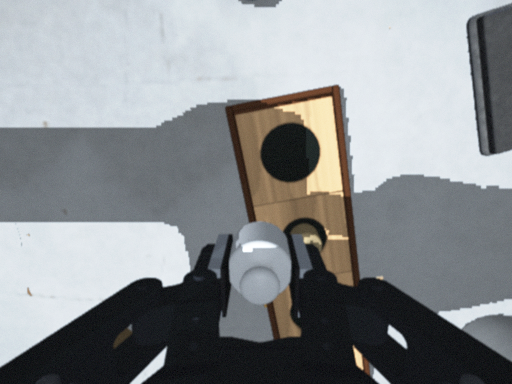

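The free well is at (290,152), and the network and the row fit both give (638.4,172).

```bash
python3 -m creep '[[[0.27,-0.45,0],[0,0,0]],[[0.27,-0.45,0],[0,0,0]],[[0,0,0.6],[0,0,0]],[[0,0,0.6],[0,0,0]],[[0,0,0],[0,0,0]],[[0,0,0],[0,0,0]]]'
python3 - <<'E'
from h import *
s,_=look('w25',['weight_medium_a','socket_medium_a'])
E
```

```text
time: 31.6
eef_pos: [637.6, 169.3, 230.4]
eef_rot: [[1.0, -0.002, -0.002], [-0.002, -1.0, -0.001], [-0.002, 0.001, -1.0]]
ft_force: [-0.6, -0.3, -1.0]
width: 27.5
[637.6 169.3 230.4] [[1.0, -0.002, -0.002], [-0.002, -1.0, -0.001], [-0.002, 0.001, -1.0]] 27.5192754830574 31.6
weight_medium_a [([638.7, 171.8, 56.9], 0.91), ([650.3, 103.0, 2.4], 0.34)]
socket_medium_a [([635.4, 171.8, 4.7], 0.82)]
```

View pics/w25.png

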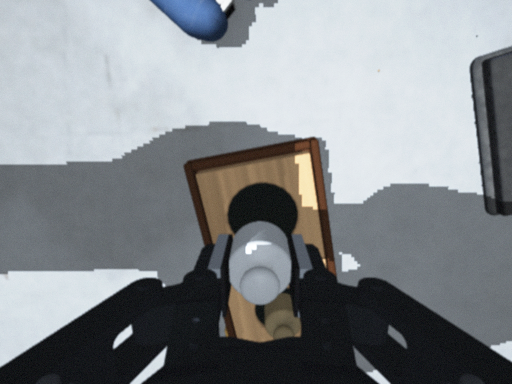

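```bash
python3 -m creep '[[[0.01,-0.05,0.4],[0,0,0]],[[0,0,0.35],[0,0,0]],[[0,0,0.18],[0,0,0]],[[0,0,0.06],[0,0,0]],[[0,0,0],[0,0,0]],[[0,0,0],[0,0,0]]]'
python3 - <<'E'
from h import *
look('w26',['weight_medium_a','socket_medium_a'])
E
```

```text
time: 32.35
eef_pos: [638.9, 172.5, 191.4]
eef_rot: [[1.0, -0.001, 0.001], [-0.001, -1.0, 0.0], [0.001, -0.0, -1.0]]
ft_force: [0.5, 0.6, -0.9]
width: 27.4
[638.9 172.5 191.4] [[1.0, -0.001, 0.001], [-0.001, -1.0, 0.0], [0.001, -0.0, -1.0]] 27.447549106931895 32.35
weight_medium_a [([640.2, 174.4, 11.5], 0.59)]
socket_medium_a []
```

View pics/w26.png

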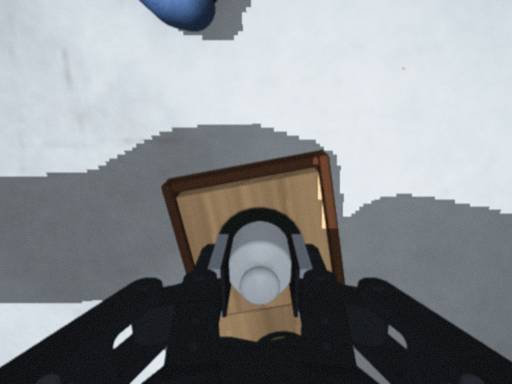

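It is inside the well outline. I'll lower 2.5 mm, release, and rise.

```bash
python3 -m creep '[[[0,0,0.04],[0,0,0]],[[0,0,0.02],[0,0,0]],[[0,0,0],[0,0,0]]]'
python3 -m creep '[[[0,0,0],[0,0,0]],[[0,0,0],[0,0,0]],[[0,0,0],[0,0,0]],[[0,0,0],[0,0,0]],[[0,0,0],[0,0,0]],[[0,0,0],[0,0,0]]]' 1
python3 -m creep '[[[0,0,-0.5],[0,0,0]],[[0,0,-0.8],[0,0,0]],[[0,0.5,-0.8],[0,0,0]],[[0,1,-0.8],[0,0,0]],[[0,1,0],[0,0,0]],[[0,1,0],[0,0,0]],[[0,0,0],[0,0,0]],[[0,0,0],[0,0,0]]]'
python3 - <<'E'
from h import *
look('w27',TH[:3])
snap('top','t27');snap('side','s27')
for t in ['weight_large','weight_medium_a','weight_small','hook_weight','holed_weight']:print(t,[(np.round(d['xyz']).tolist(),round(d['confidence'],2)) for d in robot.mark_of(t,'side')])
E
```

```text
time: 32.8
eef_pos: [638.8, 172.5, 189.1]
eef_rot: [[1.0, -0.001, 0.001], [-0.001, -1.0, 0.0], [0.001, -0.0, -1.0]]
ft_force: [-0.5, 0.0, 0.3]
width: 27.4
time: 33.4
eef_pos: [638.6, 172.5, 188.5]
eef_rot: [[1.0, -0.001, 0.0], [-0.001, -1.0, -0.0], [0.0, 0.0, -1.0]]
ft_force: [0.1, 0.7, 0.7]
width: 85.1
time: 34.2
eef_pos: [638.4, 32.5, 303.8]
eef_rot: [[1.0, -0.003, -0.0], [-0.003, -1.0, 0.0], [-0.0, -0.0, -1.0]]
ft_force: [0.4, 0.4, 0.4]
width: 85.2
[638.4  32.5 303.8] [[1.0, -0.003, -0.0], [-0.003, -1.0, 0.0], [-0.0, -0.0, -1.0]] 85.15109560155267 34.2
weight_large [([681.9, -40.8, 9.5], 0.66), ([639.4, 172.4, 10.7], 0.5)]
weight_medium_a [([668.8, 31.5, 10.4], 0.92), ([640.9, 173.4, 11.9], 0.83)]
weight_small [([655.4, 100.8, 11.0], 0.7), ([679.2, -39.9, 10.3], 0.46)]
weight_large [([682.0, -42.0, 13.0], 0.64)]
weight_medium_a [([640.0, 173.0, 10.0], 0.51), ([664.0, 37.0, 12.0], 0.45)]
weight_small [([652.0, 100.0, 12.0], 0.49), ([640.0, 174.0, 12.0], 0.42)]
hook_weight [([368.0, 296.0, 1.0], 0.55)]
holed_weight []
```

View pics/w27.png

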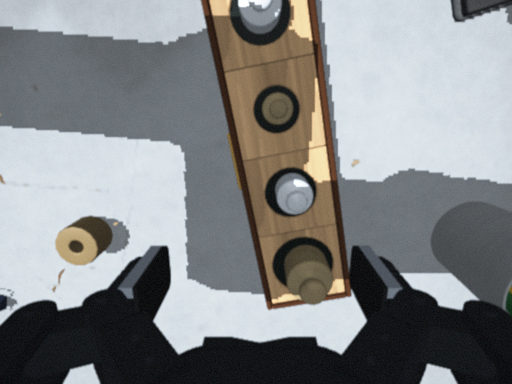

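View pics/s27.png

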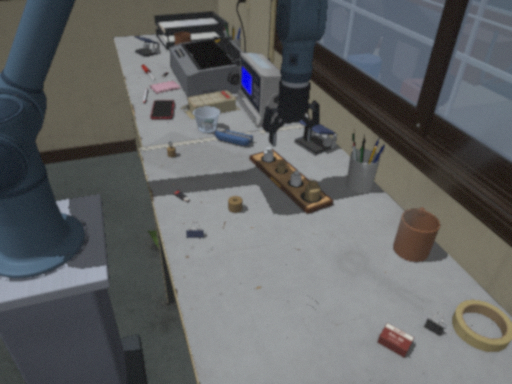

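All four weights stand upright in their wells (wrist view: (262,10), (277,108), (293,193), (305,270)). The hook and holed weights are where they were, and the gripper is clear. Handing in.

```bash
python3 -c "
from plant import robot
print(robot.close_job())"
```

```text
the job is handed in; nothing more can be done
None
```

All four knob-topped weights are back in the case, and I handed the job in at about 34 s of the 96 s allowed. The large weight is in the widest well, the small one in the narrowest, and the two middle weights are one in each middle well.

- **Final check:** the wrist and side pictures show all four standing upright inside their wells. Their base heights read 9.5–13 mm against the 12 mm well floor, and the gripper was open and clear.
- **Other set:** I did not touch the hook weight or the holed weight, and both show where they stood. In the last side picture the network found the hook weight at its starting position but missed the holed one. I confirmed the holed weight only by eye, in the wrist and side pictures.
- **Errors and disagreements:**
    - I overshot by 30 mm in x and y while carrying the first middle weight. I corrected it at height, before lowering.
    - The finger opening read 2–3 mm under the true diameter on each grasp, but each weight held.
    - My well positions from two pictures differed by up to 5 mm, inside the 7–9 mm clearance.
    - The networks also gave a few lower-confidence wrong labels in the final pictures, such as a middle weight marked as the large one.

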